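Clamp the bottle on the shaker deck

TASK

The bottle on the shaker deck is standing loose. Unscrew the clamp knob all the way (counter-clockwise), slide the clamp bar along its rail until it holds the bottle snugly against the fixed fence, then tighten the knob fully again so that the bar is locked, and let go. Keep the bottle upright, and do not disturb the small bottle and the tape roll on the bench.

Things in the scene. Friction and masses are not known exactly. Their poses are not given: they have to be found in the camera images.
- shaker: white low bench shaker, fixed, with aluminium deck and black mat. Origin: middle of its underside. Deck 176 mm along its x, 205 mm along its y, mat top 75 mm above the bench. Its -x side (control strip; steel rail 65 mm from the middle) faces the robot. The rail runs along its y: fixed fence at its -y end, sliding clamp bar nearer its +y end.
- fence_face (a point): middle of the fixed fence's inner face, 27 mm above the mat. The fence is an aluminium bar 130 mm long (along the shaker's x), 28 mm high, top 41 mm above the mat; its inner face looks to the shaker's +y.
- bar_face (a point): middle of the sliding clamp bar's inner face, which looks to the shaker's -y, 27 mm above the mat. Aluminium bar 10 mm thick, 28 mm high, top 41 mm above the mat, standing out along the shaker's +x from a carriage on the rail. It stays parallel to the fence face; their distance apart along the shaker's y is the room for the bottle.
- knob_grip (a point): grip point of the black wing knob on top of the carriage, on its vertical turning axis, 70 mm above the mat (145 above the bench). Wing 64 mm long (this point's x), 16 mm wide (its y), flat sided, from 10 mm below to 16 mm above this point; below it a thin stem, 16 to 20 mm wide, down to the carriage top 35 mm below (a 32 mm disc on it 31 mm below). Holding the knob one can slide the bar: both move as one.
- clamp_knob (a joint): turn of the wing knob, rad. 0 = fully tight (wing along the shaker's x, bar locked), 1.3 = fully loose (end stop); it grows counter-clockwise seen from above, and the knob stays where it is left. Below about 0.2 the clamp holds the bar firmly, above 0.5 the bar slides freely; turning takes about 0.12 to 0.2 N m.
- clamp_bar (a joint): travel of the clamp bar along the rail, m: 0 = far end, grows toward the fence (the shaker's -y), 0.1025 at most; freed, it slides against about 1 to 2 N. It is 0.0875 when the inner faces are 60 mm apart.
- bottle_mid (a point): middle (half height) of the white reagent bottle with a blue screw cap, 60 mm diameter, 125 mm tall, about 0.27 kg, standing loose on the mat between clamp bar and fence.
- dye_bottle: bystander: small bottle, 40 mm diameter, 85 mm tall, on the bench; origin at the middle of its underside
- tape_roll: bystander: roll of tape lying flat, 98 mm across, 25 mm high; origin at the middle of its underside
Mind the look-alikes: they are no part of the job. There is more than one size of the part that bears bottle_mid; the job needs the larger.

How it is judged:
By the outcome, as a careful person would: the job done as asked, in the order asked, and still so for the second after the job is handed in, with the robot touching nothing.
It also fails if it takes over 35 s, if anything falls off the work surface, if the arm or the gripper's body presses on something with over 40 N, if the wrist force passes 120 N, or if a joint passes its speed limit or range.

ROBOT

A 6-joint arm with a two-finger parallel gripper is mounted at the origin on the work surface; the furniture and walls round the work are solid. World frame = base frame: x ahead of the robot, y to its left, z up, the work surface at z = 0. Lengths are in m, angles in rad, forces in N, time in s.
With the tool pointing down it reaches from about 0.25 to 0.775 m from the base axis. Payload 4 kg.
Tool frame: the origin (TCP) lies midway between the tips of the shut fingers; the grasp point (between the pads) lies 19 mm behind it; z points along the fingers, y is the direction in which the jaws open and shut (so a half turn about z gives the same grasp; the last joint's range is limited). The gripper opens to 94 mm and grips with 3 to 60 N. Pads are 16 mm wide; open, the fingers measure 119 mm over their backs; the gripper's body (75 mm by 177 mm) begins 78 mm behind the grasp point.
Start: joints at [1.161, 0.087, 1.371, -0, 1.684, -0.103], TCP at [0.166, 0.524, 0.206] pointing down, gripper open.
Joint ranges: [-3.1, 3.1], [-0.76, 2.03], [0.27, 2.55], [-1.08, 4.22], [0.17, 2.65], [-2.57, 2.57]. Speed limits (rad/s): [2.79, 2.79, 3.14, 3.14, 3.14, 3.14].

INTERFACE

Orientations are given as [roll, pitch, yaw] about the fixed x, y, z axes, in that order (R = Rz(yaw) Ry(pitch) Rx(roll)).
In Python, from bench import robot gives the robot as it stands.
- The arm moves only by the tool carry_out, never from a script. Its argument "deltas" is text: rows parted by semicolons, each of 7 numbers parted by spaces: the shift along the tool's x, y, z in mm, then the turn, a rotation vector about the tool's x, y, z in rad, then the closure, from 0 (fully open) to 1 (shut). A call has exactly 8 rows; each row is the pose to reach, as a shift and turn from the pose commanded when the call began, along the tool's axes at that moment; what a row does not reach only later rows make up. A row lasts 1/12 s, in which the tool goes at most 41.7 mm and 7.16 degrees, less where a joint would pass 70% of its speed; a pose out of reach is approached as far as the arm can. A call with a gripper value outside its range is refused whole. The fingers move at their own pace and stop on an object; the grip force is fixed at half the most. Time passes only in rows, so rows that repeat a pose let the fingers close, or fill a call up. It gives the time, the measured TCP pose, the force and the opening at its end, in the units of the state.
- robot.get_obs(): the state, without advancing time (a new reading comes with each control period).
- robot.snapshot(name): name is "scene" or "top" or "wrist"; returns a dict with "pixels" (420x560x3 uint8, red, green, blue), "range_z" (420x560 float32, m along the optical axis (not along the pixel's ray), 0 where there is no reading), "camera_matrix" (3x3 intrinsics, pixels), "rvec" (rotation vector, rad) and "tvec" (3), from world to camera coordinates, as OpenCV has them. Camera axes: x right, y down, z forward; pixel columns grow to the right and rows downward; lengths in m; the calibration is good to about 2 mm. A picture is of the moment at which its call begins.
- robot.close_job(): hands the job in, once; it reports no verdict.
Trained networks look in a picture, given as the dict that the camera call returned (one of the last four; its "shot" number tells which), for a name from the list of things; names that differ only in an ending like _2 or _b are one class to them, and where a whole thing is asked for, a point or a joint stands for the part that bears it (a point fixed in the world has none). Each returns a list of dicts, best first, with "p" (0 to 1); they miss things now and then, are a little off and sometimes report something else, mostly with a low value. They report only what shows in the picture. A call takes as long as a camera call. They do not tell look-alikes from the thing itself.
- robot.look_for(picture, thing): "at" ([x, y, z] in m, in the coordinates of the camera as it stood for that picture, good to about 4 mm: the middle of the surface that is visible of it).
- robot.place_of(picture, thing): "at" ([x, y, z] in m, in the coordinates of the camera as it stood for that picture, good to about 4 mm: a listed point, or the origin of a listed thing).
The state is a dict: "time": time; "joint_positions": joint angles; "qvel": joint speeds; "joint_torque": joint torques, N m; "tool_pos": TCP position; "ee_rot": TCP orientation; "wrist_force": force on the tool from outside, world axes, zero at the start; "wrist_torque": the same for the moment, N m; "width": finger opening in m.
Only numpy, scipy, OpenCV 4.12 (cv2) and the standard library are available. Lean on these libraries where they do the work, as an engineer would, in place of code of your own. Each camera call takes 0.05 s, during which the arm holds its last target.

## Working session

There is one attempt and no reset: what is moved stays moved. The work goes in short steps, Python scripts to look and compute and a tool call to move; the robot and the scene stay as the last step left them, time stands still between calls to the robot, and variables do not carry over. Pictures are saved under pics/ and viewed, and the job is handed in when it is done.

Besides the shell and the picture viewer there is one more tool, called after ">>>" in YAML: its name, and indented under it one key for each argument. carry_out: Moves the arm, as the interface text tells. Its arguments: {"type":"object","properties":{"deltas":{"type":"string"}},"required":["deltas"]}

```bash
mkdir -p pics; cat > h.py <<'E'
import numpy as np, cv2
from bench import robot
def world(s,p):
    R=cv2.Rodrigues(np.array(s["rvec"],float))[0]; return R.T@(np.array(p,float)-np.array(s["tvec"],float).ravel())
def px(s,w):
    return cv2.projectPoints(np.array([w],float),np.array(s["rvec"],float),np.array(s["tvec"],float),np.array(s["camera_matrix"]),None)[0].ravel()
def cloud(s):
    K=np.array(s["camera_matrix"]);z=s["range_z"];v,u=np.mgrid[:z.shape[0],:z.shape[1]]
    P=np.stack([(u-K[0,2])*z/K[0,0],(v-K[1,2])*z/K[1,1],z],-1)
    R=cv2.Rodrigues(np.array(s["rvec"],float))[0]; W=(P-np.array(s["tvec"]).ravel())@R
    W[z==0]=np.nan; return W
def save(s,n): cv2.imwrite("pics/"+n,s["pixels"][:,:,::-1])
E
python3 - <<'E'
from h import *
np.set_printoptions(precision=4,suppress=True)
for c in ["top","scene"]:
    s=robot.snapshot(c); save(s,c+"0.png"); np.savez("pics/%s0.npz"%c,W=cloud(s))
    for n in ["shaker","fence_face","bar_face","knob_grip","bottle_mid","dye_bottle","tape_roll"]:
        for d in robot.place_of(s,n)[:3]:
            w=world(s,d["at"]); print(c,n,round(d["p"],2),w,px(s,w).round())
o=robot.get_obs();print(o)
E
```

```text
top shaker 0.68 [ 0.46    0.2558 -0.0008] [194. 207.]
top fence_face 0.66 [0.5067 0.1764 0.1004] [221. 185.]
top bar_face 0.81 [0.4858 0.293  0.1036] [172. 194.]
top knob_grip 0.7 [0.39   0.2802 0.1459] [172. 234.]
top bottle_mid 0.66 [0.5125 0.2183 0.1399] [201. 181.]
top bottle_mid 0.65 [0.562  0.0578 0.0407] [271. 167.]
top dye_bottle 0.63 [ 0.5279 -0.0365 -0.0009] [307. 182.]
top tape_roll 0.84 [ 0.5497 -0.1991 -0.0014] [368. 175.]
scene shaker 0.87 [0.4602 0.2597 0.0029] [348. 262.]
scene fence_face 0.87 [0.5001 0.1783 0.1022] [315. 221.]
scene bar_face 0.8 [0.487  0.29   0.0997] [353. 237.]
scene knob_grip 0.64 [0.3899 0.2755 0.1464] [376. 204.]
scene bottle_mid 0.8 [0.5134 0.2225 0.1341] [324. 217.]
scene bottle_mid 0.73 [0.559  0.0484 0.0401] [264. 232.]
scene dye_bottle 0.73 [ 0.5318 -0.0375 -0.0024] [254. 231.]
scene tape_roll 0.84 [ 0.5491 -0.1899 -0.0035] [220. 215.]
{'time': 0.8, 'joint_positions': array([ 1.1609,  0.0872,  1.3707, -0.    ,  1.6836, -0.1031]), 'qvel': array([ 0.0007, -0.0012, -0.0002,  0.0004, -0.0019,  0.0026]), 'joint_torque': array([  0.    , -33.9991, -30.2573,   0.0716,   0.0237,   0.    ]), 'tool_pos': array([0.1661, 0.5243, 0.2055]), 'ee_rot': array([3.1414, 0.    , 2.8348]), 'wrist_force': array([ 0.0718, -0.6284,  0.0626]), 'wrist_torque': array([-0.0238,  0.0189,  0.0202]), 'width': 0.09400415787832193}
```

View pictures.

View pics/top0.png

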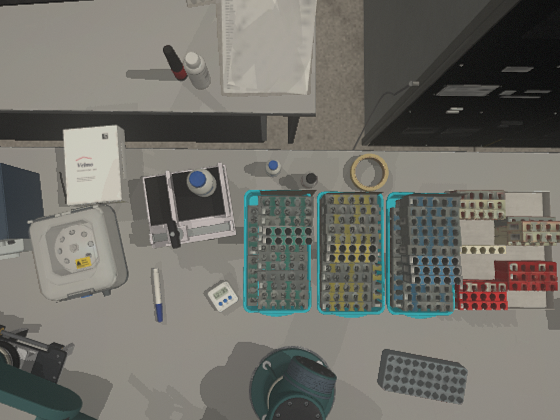

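View pics/scene0.png

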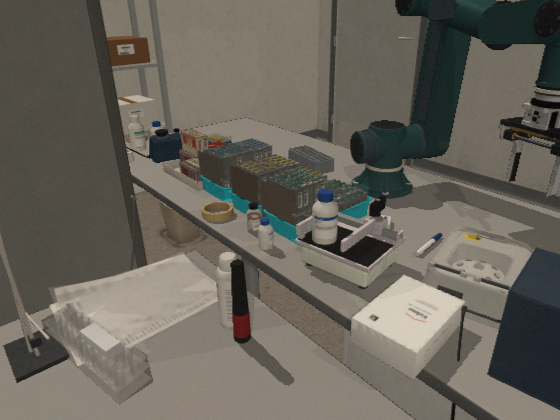

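```bash
python3 - <<'E'
import cv2
a=cv2.imread("pics/top0.png")[140:280,120:300];cv2.imwrite("pics/top0c.png",cv2.resize(a,None,fx=4,fy=4,interpolation=cv2.INTER_CUBIC))
a=cv2.imread("pics/scene0.png")[150:310,230:430];cv2.imwrite("pics/sc0c.png",cv2.resize(a,None,fx=3.7,fy=3.7,interpolation=cv2.INTER_CUBIC))
E
```

```text
(no output)
```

View pics/top0c.png

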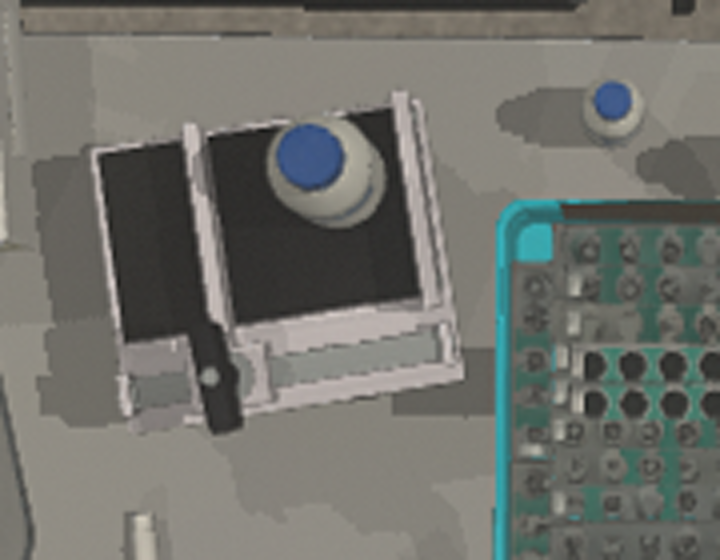

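View pics/sc0c.png

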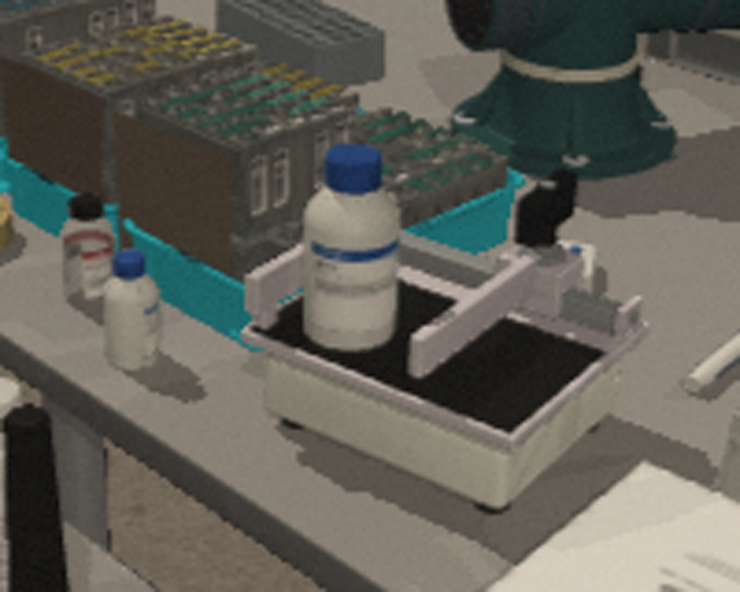

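```bash
python3 - <<'E'
from h import *
np.set_printoptions(precision=4,suppress=True)
for c in ["top","scene"]:
    W=np.load("pics/%s0.npz"%c)["W"].reshape(-1,3)
    m=np.isfinite(W).all(1)&(W[:,0]>.34)&(W[:,0]<.62)&(W[:,1]>.13)&(W[:,1]<.4); W=W[m]
    print(c,len(W),np.histogram(W[:,2],bins=np.arange(-.01,.22,.01)))
    def fit(P,t):
        if len(P)<5: print(t,len(P));return
        r=cv2.minAreaRect(P[:,:2].astype(np.float32)*1000); 
        d=np.linalg.svd(P[:,:2]-P[:,:2].mean(0))[2][0]
        print(t,len(P),P.mean(0),r,np.degrees(np.arctan(d[1]/d[0])))
    z=W[:,2]
    top=W[(z>.110)&(z<.122)]
    fit(W[(z>.132)&(z<.17)&(W[:,0]<.44)&(W[:,1]>.24)],"knob")
    fit(top[top[:,1]<.195],"fence")
    fit(top[(top[:,1]>.25)&(top[:,0]>.42)],"bar")
    fit(W[(z>.065)&(z<.085)],"deck")
    b=W[(z>.13)&(W[:,0]>.46)]; fit(b,"bottle"); fit(b[b[:,2]>.19],"cap")
E
```

```text
top 11048 (array([2282, 2627,    0,    0,    2,    1,    0,   66, 3809,  301,  363,
        159,  558,   37,   31,   40,  139,  300,  105,   13,  121,   94]), array([-0.01,  0.  ,  0.01,  0.02,  0.03,  0.04,  0.05,  0.06,  0.07,
        0.08,  0.09,  0.1 ,  0.11,  0.12,  0.13,  0.14,  0.15,  0.16,
        0.17,  0.18,  0.19,  0.2 ,  0.21]))
knob 256 [0.3901 0.2758 0.1571] ((390.0279541015625, 277.331298828125), (64.07008361816406, 16.66192054748535), 14.335443496704102) 13.59411069326069
fence 241 [0.4959 0.1697 0.1157] ((493.9635009765625, 178.369384765625), (127.83174133300781, 28.78487205505371), 9.620306968688965) 9.849181480941224
bar 231 [0.4799 0.2923 0.1157] ((479.1153869628906, 292.5497741699219), (120.14158630371094, 10.515464782714844), 9.016145706176758) 9.530780190787913
deck 3955 [0.4592 0.2637 0.0749] ((459.5210876464844, 257.22802734375), (176.40872192382812, 205.70384216308594), 9.572507858276367) 80.8011033707116
bottle 586 [0.5067 0.2152 0.1777] ((509.75836181640625, 218.78868103027344), (57.93873596191406, 58.595706939697266), 18.82411003112793) -26.74837965255613
[... 716 characters left out ...]
5312), (65.20919799804688, 14.110633850097656), 9.823614120483398) 10.056643174233985
bar 173 [0.488  0.2919 0.1145] ((484.7687072753906, 273.20452880859375), (122.65321350097656, 56.16167068481445), 9.299270629882812) 3.858114001247888
deck 2343 [0.4799 0.2886 0.0742] ((463.20562744140625, 259.45953369140625), (175.71226501464844, 205.39474487304688), 9.339132308959961) -52.18101455345647
bottle 727 [0.524  0.2332 0.1651] ((518.8300170898438, 228.48101806640625), (45.228973388671875, 58.84260559082031), 43.0797004699707) -45.28212346442997
cap 125 [0.5168 0.2252 0.1969] ((514.8594970703125, 222.95223999023438), (31.876346588134766, 34.357181549072266), 43.07969284057617) -34.945183870700006
```

The top view shows three candidates for the bottle:
- the large white bottle with a blue cap on the deck (201,181)
- a small look-alike on the bench (271,167)
- the dye bottle (307,182)

I choose the one on the deck. The black wing knob is at (172,234) and sits beside a white-and-blue pen at (157,293), which isn't part of the job. The close crop confirms both choices. The shaker yaw is about 0.167 rad and the gap between the faces is about 112 mm.

```bash
cat >> h.py <<'E'
from scipy.spatial.transform import Rotation as Ro
def rel(target,yaw,base=None,byaw=None):
    o=robot.get_obs(); b=np.array(o["tool_pos"]) if base is None else np.array(base)
    R=Ro.from_euler("xyz",o["ee_rot"]) if byaw is None else Ro.from_euler("xyz",[np.pi,0,byaw])
    d=R.inv().apply(np.array(target)-b)*1000
    rv=(R.inv()*Ro.from_euler("xyz",[np.pi,0,yaw])).as_rotvec()
    print("pos",b.round(4),"rot",np.round(o["ee_rot"],4),"-> shift",d.round(1),"turn",rv.round(3),"t",o["time"])
E
python3 - <<'E'
from h import *
rel([.390,.278,.215],1.945)
W=np.load("pics/top0.npz")["W"].reshape(-1,3);m=(W[:,0]>.12)&(W[:,0]<.42)&(W[:,1]>.3)&(W[:,1]<.6)
print(np.nanmax(W[m][:,2]),np.nanpercentile(W[m][:,2],[90,98]))
E
```

```text
pos [0.1661 0.5243 0.2055] rot [3.1414 0.     2.8348] -> shift [-287.8 -167.2   -9.5] turn [ 0.   -0.    0.89] t 0.8
0.5872713112285443 [0.53758582 0.57891137]
```

>>> carry_out:
  deltas: "-18 -10 -3 0 0 0.11 0; -36 -21 -6 0 0 0.22 0; -60 -35 -10 0 0 0.33 0; -86 -50 -10 0 0 0.44 0; -112 -65 -10 0 0 0.55 0; -140 -81 -10 0 0 0.66 0; -166 -96 -10 0 0 0.77 0; -192 -111 -10 0 0 0.89 0"

```text
time: 1.47
tool_pos: [0.3164, 0.3593, 0.2157]
ee_rot: [3.141, -0.0, 1.939]
wrist_force: [0.7, -0.2, -0.1]
width: 0.0939
```

```bash
python3 - <<'E'
from h import *
rel([.390,.278,.215],1.057)
E
```

```text
pos [0.3164 0.3593 0.2157] rot [ 3.1410e+00 -2.0000e-04  1.9394e+00] -> shift [-102.4   39.4    0.7] turn [ 0.    -0.     0.882] t 1.4667
```

>>> carry_out:
  deltas: "-13 5 0 0 0 0.11 0; -26 10 0 0 0 0.22 0; -39 15 0 0 0 0.33 0; -52 20 0 0 0 0.44 0; -65 25 0 0 0 0.55 0; -78 30 0 0 0 0.66 0; -90 35 0 0 0 0.77 0; -102 39 0 0 0 0.88 0"

```text
time: 2.13
tool_pos: [0.3897, 0.2793, 0.2156]
ee_rot: [3.141, -0.0, 1.059]
wrist_force: [0.1, 0.3, 0.2]
width: 0.0943
```

>>> carry_out:
  deltas: "0 0 0 0 0 0.12 0; 0 0 0 0 0 0.24 0; 0 0 0 0 0 0.36 0; 0 0 0 0 0 0.48 0; 0 0 0 0 0 0.6 0; 0 0 0 0 0 0.72 0; 0 0 0 0 0 0.84 0; 0 0 0 0 0 0.88 0"

```text
time: 2.8
tool_pos: [0.3892, 0.2798, 0.2156]
ee_rot: [-3.141, -0.0, 0.18]
wrist_force: [0.3, -0.1, 0.2]
width: 0.0942
```

```bash
python3 - <<'E'
from h import *
np.set_printoptions(precision=4,suppress=True)
s=robot.snapshot("wrist"); save(s,"w1.png"); np.savez("pics/w1.npz",W=cloud(s))
for n in ["fence_face","bar_face","knob_grip","bottle_mid"]:
    for d in robot.place_of(s,n)[:2]:
        w=world(s,d["at"]); print(n,round(d["p"],2),w,px(s,w).round())
rel([.390,.278,.131],.20)
print(robot.get_obs()["joint_positions"])
W=cloud(s).reshape(-1,3); z=W[:,2]
P=W[(z>.145)&(z<.17)&(W[:,0]<.44)&(W[:,0]>.34)&(W[:,1]>.25)&(W[:,1]<.31)]
print(len(P), P.mean(0), cv2.minAreaRect(P[:,:2].astype(np.float32)*1000))
E
```

```text
fence_face 0.64 [0.5026 0.1738 0.104 ] [423. 103.]
bar_face 0.82 [0.4819 0.2884 0.1025] [290. 103.]
bar_face 0.75 [0.5079 0.2181 0.1335] [386.  84.]
knob_grip 0.55 [0.3845 0.2773 0.1443] [282. 224.]
bottle_mid 0.7 [0.5099 0.2179 0.1366] [389.  81.]
bottle_mid 0.62 [0.5574 0.0579 0.0404] [519.  72.]
pos [0.3892 0.2798 0.2155] rot [-3.1415 -0.0002  0.1858] -> shift [ 0.4  2.  84.5] turn [-0.    -0.    -0.014] t 3.05
[ 0.505  -0.0731  1.5122  0.0001  1.7022  1.8899]
1575 [0.3919 0.279  0.161 ] ((389.27587890625, 278.46337890625), (63.120330810546875, 15.994418144226074), 13.476439476013184)
```

View pics/w1.png

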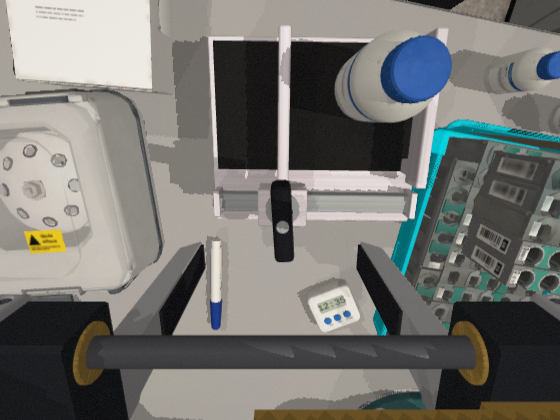

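The wrist view shows the wing at (282,224), between the jaws' directions. It measures (0.389, 0.2785) at a yaw of 0.235, so the knob angle is about 0.07. The bottle is at (389,81). Next I descend and grip.

>>> carry_out:
  deltas: "0 1 14 0 0 -0.02 0; 0 1 28 0 0 -0.05 0; 0 1 42 0 0 -0.05 0; 0 1 56 0 0 -0.05 0; 0 1 68 0 0 -0.05 0; 0 1 78 0 0 -0.05 0; 0 1 84 0 0 -0.05 0; 0 1 84 0 0 -0.05 0"

```text
time: 3.72
tool_pos: [0.3886, 0.2784, 0.1299]
ee_rot: [3.141, 0.003, 0.235]
wrist_force: [0.6, 0.6, 0.1]
width: 0.0942
```

>>> carry_out:
  deltas: "0 0 0 0 0 0 1; 0 0 0 0 0 0 1; 0 0 0 0 0 0 1; 0 0 0 0 0 0 1; 0 0 0 0 0 0 1; 0 0 0 0 0 0 1; 0 0 0 0 0 0 1; 0 0 0 0 0 0 1"

```text
time: 4.38
tool_pos: [0.3894, 0.2789, 0.1316]
ee_rot: [-3.141, -0.0, 0.235]
wrist_force: [-0.1, -0.6, -0.5]
width: 0.0442
```

```bash
python3 - <<'E'
from h import *
o=robot.get_obs();print(o)
E
```

```text
{'time': 4.3833, 'joint_positions': array([ 5.02969752e-01, -4.50623738e-02,  1.65251669e+00,  6.77213405e-05,
        1.53392461e+00,  1.83892414e+00]), 'qvel': array([-9.82545717e-04,  2.03926420e-03,  8.40256022e-04, -1.54747243e-03,
       -7.55391977e-04,  8.96765829e-05]), 'joint_torque': array([ 3.28017022e-04, -2.77352232e+01, -2.96652406e+01, -4.26916216e-03,
       -7.71476864e-02,  3.49076834e-05]), 'tool_pos': array([0.38942456, 0.27887523, 0.13155931]), 'ee_rot': array([-3.14147077e+00, -1.88159996e-04,  2.34839442e-01]), 'wrist_force': array([-0.06227718, -0.55252706, -0.51335294]), 'wrist_torque': array([-0.07266689,  0.14850233,  0.04536487]), 'width': 0.04418371272199904}
```

Fingers still closing.

>>> carry_out:
  deltas: "0 0 0 0 0 0 1; 0 0 0 0 0 0 1; 0 0 0 0 0 0 1; 0 0 0 0 0 0 1; 0 0 0 0 0 0 1; 0 0 0 0 0 0 1; 0 0 0 0 0 0 1; 0 0 0 0 0 0 1"

```text
time: 5.05
tool_pos: [0.3894, 0.2786, 0.1315]
ee_rot: [3.141, 0.0, 0.235]
wrist_force: [0.6, -2.5, 1.2]
width: 0.0159
```

```bash
python3 - <<'E'
from h import *
o=robot.get_obs();print(o["wrist_force"],o["wrist_torque"],o["tool_pos"],o["ee_rot"],o["width"])
E
```

```text
[ 0.55259822 -2.47701927  1.17157648] [-0.30637239  0.07312498  0.08347284] [0.38943535 0.27856427 0.13147461] [3.14106717e+00 2.73754874e-05 2.34659419e-01] 0.01591794291120126
```

>>> carry_out:
  deltas: "0 0 0 0 0 -0.08 1; 0 0 0 0 0 -0.16 1; 0 0 0 0 0 -0.24 1; 0 0 0 0 0 -0.32 1; 0 0 0 0 0 -0.4 1; 0 0 0 0 0 -0.48 1; 0 0 0 0 0 -0.56 1; 0 0 0 0 0 -0.64 1"

```text
time: 5.72
tool_pos: [0.3895, 0.2787, 0.1315]
ee_rot: [3.141, -0.0, 0.878]
wrist_force: [0.2, -1.6, 1.0]
width: 0.016
```

>>> carry_out:
  deltas: "0 0 0 0 0 -0.08 1; 0 0 0 0 0 -0.16 1; 0 0 0 0 0 -0.24 1; 0 0 0 0 0 -0.32 1; 0 0 0 0 0 -0.4 1; 0 0 0 0 0 -0.48 1; 0 0 0 0 0 -0.54 1; 0 0 0 0 0 -0.58 1"

```text
time: 6.38
tool_pos: [0.3895, 0.2787, 0.1315]
ee_rot: [3.141, 0.0, 1.457]
wrist_force: [-0.0, -1.4, -0.7]
width: 0.0157
```

```bash
python3 - <<'E'
from h import *
o=robot.get_obs();print(o["wrist_force"],o["wrist_torque"],o["tool_pos"],o["ee_rot"],o["width"],o["joint_positions"])
E
```

```text
[-0.04059511 -1.35342594 -0.69040423] [-0.28669058 -0.02824172 -0.1266949 ] [0.38951196 0.27870829 0.1314528 ] [3.14133851e+00 1.04605787e-04 1.45692720e+00] 0.015744210171472896 [ 5.02794799e-01 -4.49829516e-02  1.65265534e+00 -2.32471526e-04
  1.53377343e+00  6.16672501e-01]
```

>>> carry_out:
  deltas: "0 0 0 0 0 -0.01 1; 0 0 0 0 0 -0.02 1; 0 0 0 0 0 -0.03 1; 0 0 0 0 0 -0.04 1; 0 0 0 0 0 -0.05 1; 0 0 0 0 0 -0.06 1; 0 0 0 0 0 -0.06 1; 0 0 0 0 0 -0.06 1"

```text
time: 7.05
tool_pos: [0.3895, 0.2788, 0.1315]
ee_rot: [3.141, -0.0, 1.514]
wrist_force: [0.7, -0.7, -0.4]
width: 0.0166
```

```bash
python3 - <<'E'
from h import *
o=robot.get_obs();print(o["wrist_force"],o["wrist_torque"],o["tool_pos"],o["ee_rot"],o["width"])
s=robot.snapshot("wrist");save(s,"w2.png")
W=cloud(s).reshape(-1,3); z=W[:,2]
P=W[(z>.110)&(z<.122)&(W[:,1]>.25)&(W[:,1]<.33)&(W[:,0]>.43)]
print(len(P), P.mean(0), cv2.minAreaRect(P[:,:2].astype(np.float32)*1000))
E
```

```text
[ 0.67785554 -0.72471823 -0.39678662] [-0.2842259  -0.08481045 -0.73782643] [0.38950484 0.27881798 0.13147404] [ 3.14139335e+00 -1.18063699e-04  1.51415622e+00] 0.016599373693124087
3092 [0.48554917 0.29406052 0.116058  ] ((487.54010009765625, 273.38226318359375), (109.78903198242188, 55.63633346557617), 9.516605377197266)
```

View pics/w2.png

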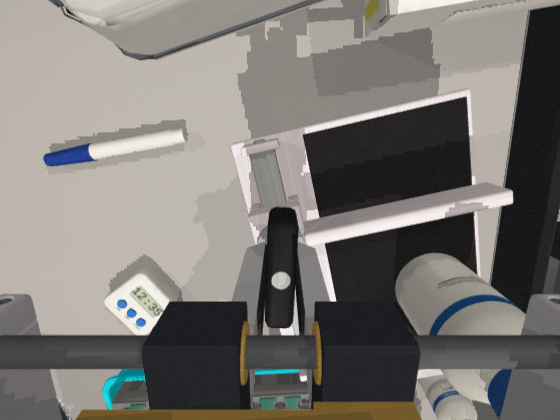

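The knob is at its end stop: torque rose to 0.74 N m. The image shows the wing gripped at (281,270) and across the bar. Next I slide along the rail.

>>> carry_out:
  deltas: "-3.9 0.9 0 0 0 0.02 1; -8.8 2 0 0 0 0.04 1; -13.7 3.1 0 0 0 0.04 1; -18.5 4.2 0 0 0 0.04 1; -23.4 5.3 0 0 0 0.04 1; -28.3 6.4 0 0 0 0.04 1; -32.2 7.3 0 0 0 0.04 1; -35.1 8 0 0 0 0.04 1"

```text
time: 7.77
tool_pos: [0.3956, 0.2428, 0.1315]
ee_rot: [3.141, -0.0, 1.474]
wrist_force: [2.1, 2.3, -2.2]
width: 0.0157
```

```bash
cat > st.py <<'E'
from h import *
np.set_printoptions(precision=4,suppress=True)
o=robot.get_obs();print(o["wrist_force"],o["wrist_torque"],o["tool_pos"],o["ee_rot"],o["width"])
s=robot.snapshot("scene");import sys;save(s,sys.argv[1]+".png")
W=cloud(s).reshape(-1,3)
a=s["pixels"][150:310,230:430,::-1];cv2.imwrite("pics/%sc.png"%sys.argv[1],cv2.resize(a,None,fx=3.7,fy=3.7,interpolation=cv2.INTER_CUBIC))
y=.167;c=np.array([.461,.258]);S=np.column_stack([(W[:,:2]-c)@[np.cos(y),np.sin(y)],(W[:,:2]-c)@[-np.sin(y),np.cos(y)],W[:,2]])
P=S[(S[:,2]>.19)&(S[:,2]<.21)&(S[:,0]>-.01)&(S[:,0]<.08)&(abs(S[:,1])<.1)]
print("cap",len(P),np.median(P,0),P.min(0),P.max(0))
P=S[(S[:,2]>.09)&(S[:,2]<.118)&(S[:,0]>.06)&(S[:,0]<.1)&(abs(S[:,1])<.1)]
print("ys hist",np.histogram(P[:,1],bins=np.arange(-.1,.06,.005))[0])
E
python3 st.py s3
```

```text
[ 2.0612  2.2584 -2.2106] [ 0.2296 -0.2769 -0.208 ] [0.3956 0.2428 0.1315] [ 3.1414 -0.0002  1.4745] 0.015683001046539396
cap 125 [ 0.0515 -0.0405  0.1986] [ 0.0298 -0.0595  0.1903] [ 0.0643 -0.0263  0.201 ]
ys hist [10 22 77  0  0  0  0 11 11 12 16 21 20 26 32 22  1  0 14 34 61  0  0  0
  0  0  0  0  0  0  0]
```

View pics/s3c.png

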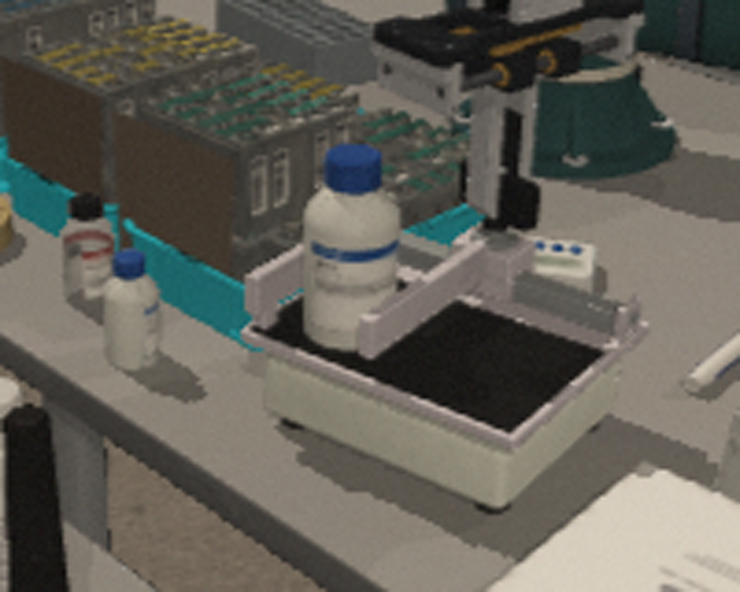

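>>> carry_out:
  deltas: "-1.7 0.5 0 0 0 0 1; -3.4 0.9 0 0 0 0 1; -5.1 1.4 0 0 0 0 1; -6.8 1.9 0 0 0 0 1; -8.5 2.3 0 0 0 0 1; -10.2 2.8 0 0 0 0 1; -11.9 3.2 0 0 0 0 1; -13.5 3.7 0 0 0 0 1"

```text
time: 8.48
tool_pos: [0.3978, 0.2298, 0.1315]
ee_rot: [-3.142, -0.001, 1.475]
wrist_force: [1.7, 3.8, -3.7]
width: 0.0159
```

```bash
python3 st.py s4
```

```text
[ 1.7303  3.7665 -3.7388] [ 0.6833 -0.4143 -0.2374] [0.3978 0.2298 0.1315] [-3.1415 -0.0008  1.4751] 0.01586034540260996
cap 128 [ 0.0497 -0.0476  0.1983] [ 0.0279 -0.067   0.1901] [ 0.0637 -0.0332  0.2011]
ys hist [ 7 28 76  2  0  5 11 11 15 17 19 21 24 20  9  8 27 80  1  0  0  0  0  0
  0  0  0  0  0  0  0]
```

>>> carry_out:
  deltas: "-0.4 0.1 0 0 0 0 1; -0.8 0.2 0 0 0 0 1; -1.2 0.3 0 0 0 0 1; -1.6 0.4 0 0 0 0 1; -1.9 0.5 0 0 0 0 1; -1.9 0.5 0 0 0 0 1; -1.9 0.5 0 0 0 0 1; -1.9 0.5 0 0 0 0 1"

```text
time: 9.2
tool_pos: [0.3981, 0.2276, 0.1315]
ee_rot: [3.141, 0.0, 1.475]
wrist_force: [2.4, 2.9, -3.3]
width: 0.0161
```

```bash
python3 st.py s5
```

```text
[ 2.3803  2.8591 -3.3424] [ 0.5947 -0.4127 -0.2067] [0.3981 0.2276 0.1315] [3.1415 0.     1.4748] 0.016058007404149408
cap 126 [ 0.0512 -0.0489  0.1986] [ 0.0279 -0.0689  0.19  ] [ 0.0647 -0.035   0.2009]
ys hist [12 20 75  1  0  6  8 15 14 17 24 20 25 14  5 18 38 59  0  0  0  0  0  0
  0  0  0  0  0  0  0]
```

Not in contact with the fence yet. I continue in small steps.

>>> carry_out:
  deltas: "-0.4 0.1 0 0 0 0 1; -0.8 0.2 0 0 0 0 1; -1.2 0.3 0 0 0 0 1; -1.6 0.4 0 0 0 0 1; -1.9 0.5 0 0 0 0 1; -1.9 0.5 0 0 0 0 1; -1.9 0.5 0 0 0 0 1; -1.9 0.5 0 0 0 0 1"

```text
time: 9.92
tool_pos: [0.3985, 0.2256, 0.1315]
ee_rot: [3.141, 0.0, 1.475]
wrist_force: [2.0, 4.4, -2.7]
width: 0.0156
```

```bash
python3 st.py s6
```

```text
[ 2.0328  4.3943 -2.6665] [ 0.5725 -0.45   -0.1391] [0.3985 0.2256 0.1315] [3.1415 0.0001 1.4747] 0.015574244330414244
cap 119 [ 0.0518 -0.0519  0.1986] [ 0.0286 -0.0698  0.19  ] [ 0.0623 -0.037   0.2006]
ys hist [11 21 81  2  4  6 11 18 14 23 21 22 23 11  1 31 69  6  0  0  0  0  0  0
  0  0  0  0  0  0  0]
```

>>> carry_out:
  deltas: "-0.2 0.1 0 0 0 0 1; -0.4 0.1 0 0 0 0 1; -0.6 0.2 0 0 0 0 1; -0.8 0.2 0 0 0 0 1; -1 0.3 0 0 0 0 1; -1 0.3 0 0 0 0 1; -1 0.3 0 0 0 0 1; -1 0.3 0 0 0 0 1"

```text
time: 10.63
tool_pos: [0.3986, 0.2246, 0.1314]
ee_rot: [-3.142, 0.0, 1.475]
wrist_force: [2.5, 3.4, -3.3]
width: 0.0151
```

```bash
python3 st.py s7
```

```text
[ 2.4745  3.3951 -3.3249] [ 0.6499 -0.4455 -0.1604] [0.3986 0.2246 0.1314] [-3.1416  0.      1.4748] 0.015060126960199023
cap 124 [ 0.0512 -0.0531  0.1987] [ 0.0282 -0.0712  0.1902] [ 0.0653 -0.0377  0.201 ]
ys hist [10 24 75  2  0 11 14 14 16 21 20 25 20  8 10 27 78  0  0  0  0  0  0  0
  0  0  0  0  0  0  0]
```

View pics/s7c.png

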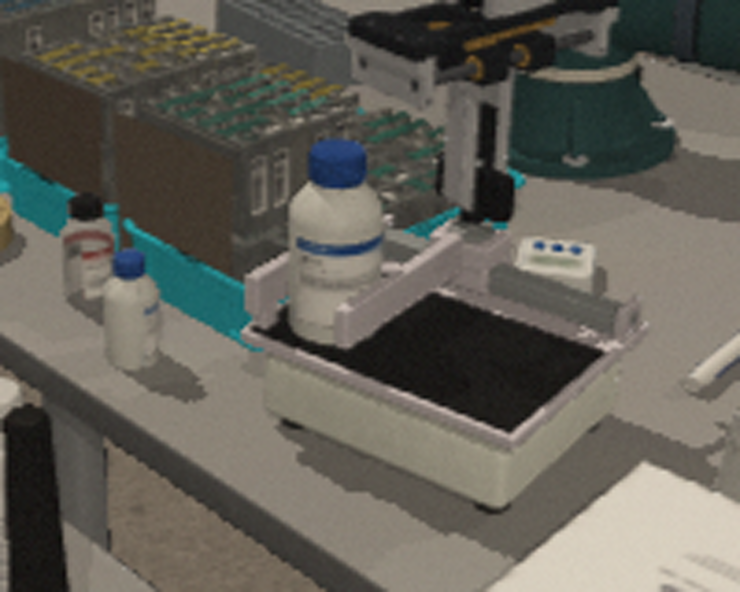

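>>> carry_out:
  deltas: "-0.3 0.1 0 0 0 0 1; -0.6 0.2 0 0 0 0 1; -0.9 0.2 0 0 0 0 1; -1.2 0.3 0 0 0 0 1; -1.5 0.4 0 0 0 0 1; -1.5 0.4 0 0 0 0 1; -1.5 0.4 0 0 0 0 1; -1.5 0.4 0 0 0 0 1"

```text
time: 11.35
tool_pos: [0.3988, 0.2236, 0.1315]
ee_rot: [-3.141, -0.001, 1.475]
wrist_force: [2.6, 5.5, -4.0]
width: 0.0158
```

```bash
python3 st.py s8;  python3 - <<'E'
from h import *
np.set_printoptions(precision=4,suppress=True)
s=robot.snapshot("top");save(s,"t8.png")
W=cloud(s).reshape(-1,3)
y=.167;c=np.array([.461,.258]);S=np.column_stack([(W[:,:2]-c)@[np.cos(y),np.sin(y)],(W[:,:2]-c)@[-np.sin(y),np.cos(y)],W[:,2]])
P=S[(S[:,2]>.105)&(S[:,2]<.122)&(S[:,0]>-.03)&(S[:,0]<.1)&(abs(S[:,1])<.13)]
h=np.histogram(P[:,1],bins=np.arange(-.11,.05,.002));print(list(zip(h[1].round(3),h[0])))
E
```

```text
[ 2.5742  5.5439 -4.0441] [ 0.8781 -0.3962 -0.1793] [0.3988 0.2236 0.1315] [-3.1414 -0.0012  1.475 ] 0.015759883854213
cap 129 [ 0.0511 -0.053   0.1983] [ 0.0295 -0.0734  0.19  ] [ 0.0635 -0.0384  0.2011]
ys hist [10 25 75  4  9 10 10 17 19 20 20 25 16  8 13 29 76  0  0  0  0  0  0  0
  0  0  0  0  0  0  0]
[(np.float64(-0.11), np.int64(0)), (np.float64(-0.108), np.int64(0)), (np.float64(-0.106), np.int64(0)), (np.float64(-0.104), np.int64(0)), (np.float64(-0.102), np.int64(1)), (np.float64(-0.1), np.int64(21)), (np.float64(-0.098), np.int64(42)), (np.float64(-0.096), np.int64(40)), (np.float64(-0.094), np.int64(39)), (np.float64(-0.092), np.int64(43)), (np.float64(-0.09), np.int64(34)), (np.float64(-0.088), np.int64(5)), (np.float64(-0.086), np.int64(1)), (np.float64(-0.084), np.int64(2)), (np.float64(-0.082), np.int64(2)), (np.float64(-0.08), np.int64(1)), (np.float64(-0.078), np.int64(0)), (np.float64(-0.076), np.int64(2)), (np.float64(-0.074), np.int64(1)), (np.float64(-0.072), np.int64(0)), (np.float64(-0.07), np.int64(2)), (np.float64(-0.068), np.int64(0)), (np.float64(-0.066),
[... 1241 characters left out ...]
64(0.006), np.int64(0)), (np.float64(0.008), np.int64(0)), (np.float64(0.01), np.int64(0)), (np.float64(0.012), np.int64(0)), (np.float64(0.014), np.int64(0)), (np.float64(0.016), np.int64(0)), (np.float64(0.018), np.int64(0)), (np.float64(0.02), np.int64(0)), (np.float64(0.022), np.int64(0)), (np.float64(0.024), np.int64(0)), (np.float64(0.026), np.int64(0)), (np.float64(0.028), np.int64(0)), (np.float64(0.03), np.int64(0)), (np.float64(0.032), np.int64(0)), (np.float64(0.034), np.int64(0)), (np.float64(0.036), np.int64(0)), (np.float64(0.038), np.int64(0)), (np.float64(0.04), np.int64(0)), (np.float64(0.042), np.int64(0)), (np.float64(0.044), np.int64(0)), (np.float64(0.046), np.int64(0))]
```

Force rises and the pose lags behind the command, so the bottle is touching both faces: the gap reads about 59.5 mm. A little more preload, then tighten.

>>> carry_out:
  deltas: "-0.3 0.1 0 0 0 0 1; -0.6 0.2 0 0 0 0 1; -0.9 0.2 0 0 0 0 1; -1.2 0.3 0 0 0 0 1; -1.5 0.4 0 0 0 0 1; -1.5 0.4 0 0 0 0 1; -1.5 0.4 0 0 0 0 1; -1.5 0.4 0 0 0 0 1"

```text
time: 12.12
tool_pos: [0.3988, 0.2234, 0.1315]
ee_rot: [-3.141, -0.004, 1.476]
wrist_force: [1.7, 8.7, -3.1]
width: 0.0157
```

```bash
python3 st.py s9
```

```text
[ 1.715   8.6945 -3.084 ] [ 1.4072 -0.3663 -0.2282] [0.3988 0.2234 0.1315] [-3.1408 -0.004   1.4756] 0.015656017396440573
cap 126 [ 0.0506 -0.0532  0.1983] [ 0.0276 -0.0736  0.1902] [ 0.0637 -0.0388  0.2016]
ys hist [13 22 75  2 10 11 11 15 20 22 21 22 17  8 14 27 74  0  0  0  0  0  0  0
  0  0  0  0  0  0  0]
```

>>> carry_out:
  deltas: "0 0 0 0 0 0.08 1; 0 0 0 0 0 0.16 1; 0 0 0 0 0 0.24 1; 0 0 0 0 0 0.32 1; 0 0 0 0 0 0.4 1; 0 0 0 0 0 0.48 1; 0 0 0 0 0 0.56 1; 0 0 0 0 0 0.64 1"

```text
time: 12.83
tool_pos: [0.3987, 0.2235, 0.1315]
ee_rot: [-3.138, -0.003, 0.833]
wrist_force: [1.8, 8.1, -4.1]
width: 0.016
```

>>> carry_out:
  deltas: "0 0 0 0 0 0.08 1; 0 0 0 0 0 0.16 1; 0 0 0 0 0 0.24 1; 0 0 0 0 0 0.32 1; 0 0 0 0 0 0.4 1; 0 0 0 0 0 0.48 1; 0 0 0 0 0 0.56 1; 0 0 0 0 0 0.6 1"

```text
time: 13.5
tool_pos: [0.3987, 0.2236, 0.1315]
ee_rot: [-3.137, -0.0, 0.234]
wrist_force: [1.0, 9.9, -4.4]
width: 0.0158
```

```bash
python3 st.py s10
```

```text
[ 1.0093  9.8612 -4.3649] [ 1.4898 -0.2209  0.1396] [0.3987 0.2236 0.1315] [-3.1374 -0.0003  0.2335] 0.015767887739750706
cap 125 [ 0.0501 -0.0535  0.1983] [ 0.0285 -0.0735  0.1901] [ 0.0621 -0.039   0.2009]
ys hist [10 24 75  4 10 10 13 18 12 22 25 26 16  7 11 27 76  0  0  0  0  0  0  0
  0  0  0  0  0  0  0]
```

Now to the tight end stop (yaw ≈ 0.167 plus a little overtravel).

>>> carry_out:
  deltas: "0 0 0 0 0 0.02 1; 0 0 0 0 0 0.04 1; 0 0 0 0 0 0.06 1; 0 0 0 0 0 0.08 1; 0 0 0 0 0 0.1 1; 0 0 0 0 0 0.11 1; 0 0 0 0 0 0.11 1; 0 0 0 0 0 0.11 1"

```text
time: 14.22
tool_pos: [0.3987, 0.2236, 0.1315]
ee_rot: [-3.138, 0.0, 0.128]
wrist_force: [2.2, 10.0, -3.5]
width: 0.0162
```

```bash
python3 st.py s11
```

```text
[ 2.1601 10.003  -3.5186] [ 1.5513 -0.2089  0.7153] [0.3987 0.2236 0.1315] [-3.1376  0.      0.1284] 0.01616451271199429
cap 124 [ 0.05   -0.0527  0.1983] [ 0.0281 -0.0735  0.1902] [ 0.0637 -0.0385  0.2007]
ys hist [10 23 77  4  9 10 10 15 18 24 23 25 15  6 13 33 65  0  0  0  0  0  0  0
  0  0  0  0  0  0  0]
```

>>> carry_out:
  deltas: "0 -0.5 0 0 0 -0.01 1; 0 -1 0 0 0 -0.02 1; 0 -1.5 0 0 0 -0.03 1; 0 -1.5 0 0 0 -0.03 1; 0 -1.5 0 0 0 -0.03 0; 0 -1.5 0 0 0 -0.03 0; 0 -1.5 0 0 0 -0.03 0; 0 -1.5 0 0 0 -0.03 0"

```text
time: 14.93
tool_pos: [0.3988, 0.2224, 0.1316]
ee_rot: [3.14, 0.001, 0.154]
wrist_force: [0.0, -0.2, 0.0]
width: 0.0392
```

>>> carry_out:
  deltas: "0 0 0 0 0 0 0; 0 0 0 0 0 0 0; 0 0 0 0 0 0 0; 0 0 0 0 0 0 0; 0 0 0 0 0 0 0; 0 0 0 0 0 0 0; 0 0 0 0 0 0 0; 0 0 0 0 0 0 0"

```text
time: 15.6
tool_pos: [0.3989, 0.2231, 0.1315]
ee_rot: [-3.142, -0.0, 0.155]
wrist_force: [-0.3, -0.1, -0.1]
width: 0.0917
```

>>> carry_out:
  deltas: "0 0 -10 0 0 0 0; 0 0 -22 0 0 0 0; 0 0 -36 0 0 0 0; 0 0 -50 0 0 0 0; 0 0 -64 0 0 0 0; 0 0 -76 0 0 0 0; 0 0 -84 0 0 0 0; 0 0 -84 0 0 0 0"

```text
time: 16.27
tool_pos: [0.4001, 0.2236, 0.2185]
ee_rot: [-3.14, -0.005, 0.155]
wrist_force: [0.4, 1.2, -0.5]
width: 0.0944
```

```bash
python3 st.py s12; python3 - <<'E'
from h import *
np.set_printoptions(precision=4,suppress=True)
s=robot.snapshot("wrist");save(s,"w12.png")
W=cloud(s).reshape(-1,3); z=W[:,2]
P=W[(z>.145)&(z<.17)&(W[:,0]<.44)&(W[:,0]>.35)&(W[:,1]>.20)&(W[:,1]<.25)]
print("knob",len(P), cv2.minAreaRect(P[:,:2].astype(np.float32)*1000))
y=.167;c=np.array([.461,.258]);S=np.column_stack([(W[:,:2]-c)@[np.cos(y),np.sin(y)],(W[:,:2]-c)@[-np.sin(y),np.cos(y)],W[:,2]])
for lo,hi in[(-.04,0),(-.115,-.08)]:
  P=S[(z>.112)&(z<.122)&(S[:,0]>-.02)&(S[:,0]<.1)&(S[:,1]>lo)&(S[:,1]<hi)]
  if len(P)>5: print(len(P),np.percentile(P[:,1],[2,98]),cv2.minAreaRect(P[:,:2].astype(np.float32)*1000))
E
```

```text
[ 0.3834  1.2315 -0.468 ] [-0.0202  0.1545  0.0162] [0.4001 0.2236 0.2185] [-3.1403 -0.005   0.1548] 0.09435455301659847
cap 125 [ 0.0507 -0.0531  0.1984] [ 0.0299 -0.0729  0.19  ] [ 0.0627 -0.0385  0.2007]
ys hist [14 25 71  4  9 10  9 16 17 25 25 22 14  8 11 28 72  0  0  0  0  0  0  0
  0  0  0  0  0  0  0]
knob 1529 ((398.72869873046875, 223.800537109375), (62.604217529296875, 15.846999168395996), 9.88699722290039)
1560 [-0.0284 -0.0188] ((31.79033088684082, -29.22182846069336), (103.47200012207031, 21.44510841369629), 0.00607682578265667)
962 [-0.0972 -0.0875] ((31.793514251708984, -92.39175415039062), (10.471301078796387, 103.48605346679688), 89.97956085205078)
```

View pics/s12c.png

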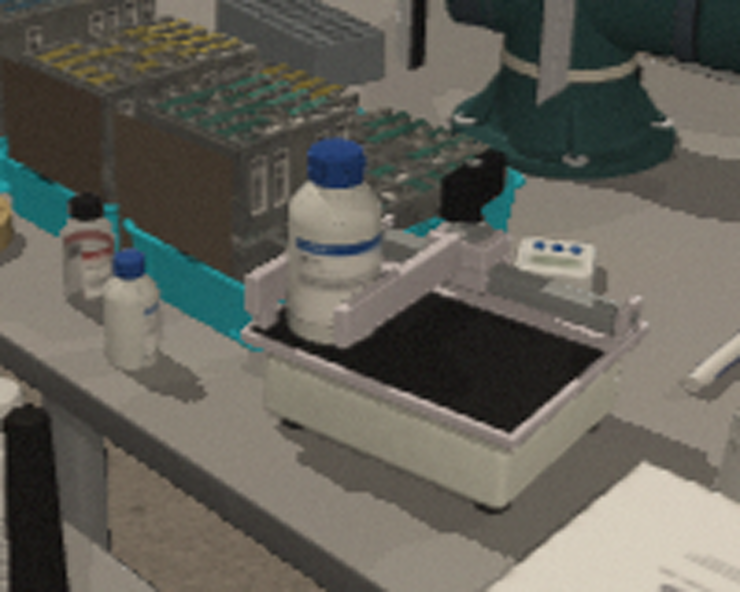

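View pics/w12.png

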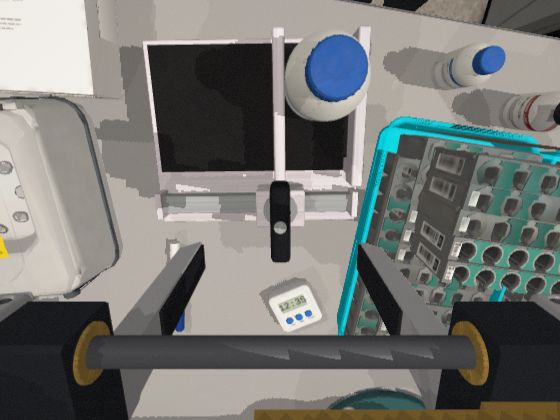

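The wrist view shows the wing at (280,222) lying along the bar direction, at 9.9° against the shaker's roughly 9.5°. The bottle at (327,75) is upright between bar and fence, the gap reads about 59 mm, and the gripper is clear.

```bash
python3 -c "
from bench import robot
print(robot.close_job())"
```

```text
the job is handed in; nothing more can be done
None
```

The bottle is clamped snugly against the fixed fence, the knob is fully tight, and the job was handed in at about 16.5 s of the 35 s allowed.

- **Unscrewing:** I gripped the wing knob and turned it counter-clockwise to its end stop, where the torque rose to about 0.74 N m.
- **Sliding:** I moved the bar about 56 mm along the rail until the bottle met the fence. The bar stopped moving and the force along the rail rose to about 9 N.
- **Tightening:** I turned the knob clockwise to its stop (about 0.72 N m), relieved the side load, opened the gripper and lifted clear.

**Last checks:**
- The wing measured 9.9° against the shaker's roughly 9.5°, so the knob reads about 0.
- The gap between the faces measured about 59 mm. This is 1 mm under the bottle's 60 mm, which is within the camera error.
- The bottle was upright and had not moved after release.
- The small bottle stands where it was. I did not check the tape roll again, but the arm never went near it.
- No check failed. The only disagreement was the bar's travel: I expected about 52.5 mm from the first images, and it took about 56 mm to reach contact.

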